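# Bring the ring mark under a microplate into the camera's view with the reading mirror

### The job

On the plate-reading stand, push the microplate left along its rails until you feel it seat fully against the end stop, pushing gently, not ramming it. Then swing the mirror by its lever until the ring mark under the seated plate is reflected into the middle of the stand's small camera's view, and keep hold of the lever: the program finishes with the gripper holding the mirror steady at that angle, because its spring swings it back when let go. Leave the plate lying on its rails and do not disturb the vials, bottle, cap and second plate that stand loose on the bench.

Things in the scene. Friction and masses are not known exactly. Their poses are not given: they have to be found in the camera images.
- reading_stand: aluminium microplate reading stand, fixed, 150 x 450 mm; place and yaw change. Origin: on the bench, straight below the mirror's hinge; x points away from the robot, y (left) along the rails, z up. Two rails, from y = -180 to +160 mm, top 165 mm above the bench, carry the plate's long edges over an open window 66 mm wide; 8 mm high lips (110 mm over their outsides) guide it with 2 mm play.
- hinge (a point): middle of the mirror's hinge axis, 65 mm above the bench, straight above the stand's origin; the axis runs along stand x and lies in the mirror's reflecting face.
- lens (a point): front lens of the small black camera fixed at the stand's right-hand end, at stand (0, -177, 65) mm. Its line of sight runs level along stand +y, hits the mirror at the hinge point and is reflected up to the underside of the plate, 100 mm above the hinge. The picture is about 16 mm wide there.
- tilt_mirror: mirror (66 x 64 mm) with its steel lever, turning about the hinge axis; origin at the hinge point. The lever, on the robot's side, leans 25 deg left (+y) at rest and swings up to 52 deg to the right from there; a spring pulls it back, about 2 N at the pin. Lever upright: mirror at 45 deg, camera looks straight up. Lever leaning b left: the reflected line of sight leans 2b left of vertical.
- pin (a point): grip point of the lever: a black round pin, 12 mm diameter, that points from the lever's top towards the robot, 90 mm from the hinge axis. It is free from stand x = -70 to -117 mm and ends in a collar of 16 mm diameter, 4 mm long; this point is at stand x = -95 mm. Nothing stands above it.
- sight_line: no solid thing but what the camera sees: its line of sight after the mirror. Origin at the hinge point, z axis along the reflected line (live; it turns twice as far as the mirror), x axis along the hinge. A point is in the middle of the picture when its y in this frame is zero.
- end_stop: aluminium crossbar clamped across the rails with two black thumbscrews; fixed, but at another place along the rails each time. Origin: middle of its face towards the plate, at rail-top height; the face is 84 mm wide and 19 mm high; axes as the stand's.
- plate: the white 96-well microplate lying on the rails, 128 mm along the rails, 86 mm wide, 14 mm high, 50 to 110 g. Origin: centre of its underside; its own x axis points along the rails to the left, towards the end stop. The other microplate, lying on the bench, is not part of the job.
- plate_front (a point): middle of the lower edge of the plate's left-hand end, the end that seats on the stop.
- ring_mark (a point): centre of a ring of 12 mm diameter drawn in felt pen on the underside of the plate (hidden from above), in the middle of its width, 32 mm from the plate's centre towards the right-hand end (96 mm from the end that seats on the stop).
- microplate_1: the second white microplate, 128 x 86 x 14 mm, loose on the bench at the right front; leave alone. Origin: centre of its underside.
- vial_green: small vial with a screw cap, 24 mm diameter, 48 mm high, loose on the bench; leave alone. Origin: centre of its underside.
- vial_amber: small vial with a white screw cap, 24 mm diameter, 48 mm high, loose on the bench; leave alone. Origin: centre of its underside.
- red_cap: screw cap, 24 mm diameter, 18 mm high, loose on the bench; leave alone. Origin: centre of its underside.
- dropper_3: dropper bottle, 25 mm diameter, 77 mm high, loose on the bench in front of the stand's left end; leave alone. Origin: centre of its underside.
Mind the look-alikes: they are no part of the job. What is shaped like the plate but purple is not meant.

How it is judged:
By the outcome, as a careful person would: the job done as asked, in the order asked, and still so for the second after the job is handed in, while the arm keeps its last pose, push and grip.
It also fails if it takes over 56 s, if anything falls off the work surface, if the arm or the gripper's body presses on something with over 40 N, if the wrist force passes 120 N, or if a joint passes its speed limit or range.

### The arm

A 6-joint arm with a two-finger parallel gripper is mounted at the origin on a cart in front of the work surface, level with it; the furniture and walls round the work are solid. World frame = base frame: x ahead of the robot, y to its left, z up, the work surface at z = 0. Lengths are in mm, angles in rad, forces in N, time in s.
With the tool pointing down it reaches from about 250 to 775 mm from the base axis. Payload 8.9 kg.
Tool frame: the origin (TCP) lies midway between the tips of the shut fingers; the grasp point (between the pads) lies 19 mm behind it; z points along the fingers, y is the line along which they close (so a half turn about z gives the same grasp; the last joint's range is limited). The gripper opens to 85 mm and grips with 20 to 120 N. Pads are 22 mm wide; open, the fingers measure 114 mm over their backs; the gripper's body (76 mm by 85 mm) begins 54 mm behind the grasp point. The pads swing forward as they close: fully open they stand 13 mm farther back than shut.
Start: joints at [0.978, 0.291, -0.153, 1.127, 0, 1.431], TCP at [230.146, 471.865, 231.305] pointing down, gripper open.
Joint ranges: [-2.52, 2.52], [-0.91, 1.74], [-1.3, 1.37], [-1.96, 2.02], [-1.52, 1.47], [-3.14, 3.14]. Speed limits (rad/s): [2.22, 2.22, 2.79, 3.14, 3.14, 3.14].

### API

Orientations are given as a unit quaternion [x, y, z, w].
In Python, from bench import ctrl gives the robot as it stands. The module is installed in compiled form; this text tells all that it offers.
- The arm moves only by the tool carry_out, never from a script. Its argument "series" is a list of rows, each a list of 7 numbers: the shift along the tool's x, y, z in m, then the turn, a rotation vector about the tool's x, y, z in rad, then the opening, from 0 (shut) to 1 (fully open). In form: [[tx, ty, tz, rx, ry, rz, claw], ...]. A call has 1 to 12 rows; each row is the pose to reach, as a shift and turn from the pose commanded when the call began, along the tool's axes at that moment; what a row does not reach only later rows make up. A row lasts 1/12 s, in which the tool goes at most 41.7 mm and 7.16 degrees, less where a joint would pass 70% of its speed; a pose out of reach is approached as far as the arm can. A call with a gripper value outside its range is refused whole. The fingers move at their own pace and stop on an object; "squeeze" is the grip in N (left out, the last holds). Time passes only in rows, so rows that repeat a pose let the fingers close. It gives the time, the measured TCP pose, the force, the opening and the grip force at its end, in the units of the state.
- ctrl.get_obs(): the state, without advancing time (a new reading comes with each control period).
- ctrl.grab_frame(name): name is "scene" or "top"; returns the picture (400x640x3 uint8, red, green, blue); there is no depth.
- ctrl.calibration(name): a dict with "K" (3x3 intrinsics, pixels), "extrinsics" (4x4, takes a point from camera to world coordinates). Camera axes: x right, y up, looking along -z (the intrinsics and any distortion apply to the point x, -y, -z); pixel columns grow to the right and rows downward; lengths in mm; the calibration is good to about 2 mm. A picture is of the moment at which its call begins. calibration takes no time and is no camera call.
- ctrl.hand_in(): hands the job in; it is judged then, once.
Trained networks look in the newest picture that a camera, given by its name, has taken for a name from the list of things; names that differ only in an ending like _2 or _b are one class to them, and where a whole thing is asked for, a point or a joint stands for the part that bears it (a point fixed in the world has none). Each returns a list of dicts, best first, with "score" (0 to 1); they miss things now and then, are a little off and sometimes report something else, mostly with a low value. They report only what shows in the picture. A call takes as long as a camera call. They do not tell look-alikes from the thing itself.
- ctrl.regions_of(camera, thing): "mask" (400x640 bool, what is visible of it).
- ctrl.spot_point(camera, thing): "position" ([x, y, z] in mm, in the coordinates of the camera as it stood for that picture, good to about 4 mm: a listed point, or the origin of a listed thing).
The state is a dict: "clock": time; "joint_positions": joint angles; "qvel": joint speeds; "joint_efforts": joint torques, N m; "ee_pos": TCP position; "tcp_rot": TCP orientation; "wrist_force": force on the tool from outside, world axes, zero at the start; "ft_torque": the same for the moment, N m; "finger_gap": opening from 0.0 (shut) to 1.0 (fully open); "finger_force": force on a finger pad.
Only numpy, scipy, OpenCV 4.12 (cv2) and the standard library are available. Lean on these libraries where they do the work, as an engineer would, in place of code of your own. Each camera call takes 0.05 s, during which the arm holds its last target. There are 200 camera calls.

## Working session

There is one attempt and no reset: what is moved stays moved. The work goes in short steps, Python scripts to look and compute and a tool call to move; the robot and the scene stay as the last step left them, time stands still between calls to the robot, and variables do not carry over. Pictures are saved under pics/ and viewed, at most 10 in all, crops included, and the job is handed in when it is done.

Besides the shell and the picture viewer there is one more tool, called after "Call:" as a command line: name --pt "numbers of a row" for each row, then --argument value for the rest. carry_out: Moves the arm, as the interface text tells. Its arguments: {"type":"object","properties":{"series":{"type":"array","items":{"type":"array","items":{"type":"number"}}},"squeeze":{"type":"number"}},"required":["series"]}

```bash
mkdir -p pics; cat > h.py <<'E'
import numpy as np, cv2
from bench import ctrl
from scipy.spatial.transform import Rotation as R
def save(cam,fn):
    im=ctrl.grab_frame(cam); cv2.imwrite('pics/'+fn,im[:,:,::-1]); return im
def w(cam,p):
    E=np.array(ctrl.calibration(cam)["extrinsics"]); return E[:3,:3]@np.array(p)+E[:3,3]
def pts(cam,names,n=2):
    for t in names:
        r=ctrl.spot_point(cam,t)
        print(cam,t,[(round(float(d["score"]),2),np.round(w(cam,d["position"]),1).tolist()) for d in r[:n]])
E
python3 - <<'E'
from h import *
o=ctrl.get_obs(); print(o)
a=save("scene","s0.png"); b=save("top","t0.png")
N=["reading_stand","hinge","lens","pin","end_stop","plate","plate_front","tilt_mirror","dropper_3"]
for c in("scene","top"):
    pts(c,N); print(np.round(ctrl.calibration(c)["extrinsics"],3).tolist(),np.round(ctrl.calibration(c)["K"],1).tolist())
E
```

```text
{'clock': 0.0, 'joint_positions': array([ 9.77696484e-01,  2.91265270e-01, -1.54115686e-01,  1.12670272e+00,
        2.02184926e-05,  1.43151449e+00]), 'qvel': array([-6.77374137e-04,  9.53592050e-04, -2.34831405e-03,  1.00247665e-03,
        1.16192673e-04,  6.11553349e-05]), 'joint_efforts': array([ 1.29590499e-03, -5.37147331e+01,  3.31367326e+01,  1.62446732e-02,
       -1.82675285e-04,  8.64383424e-06]), 'ee_pos': array([229.89809166, 471.50604333, 230.74407534]), 'tcp_rot': array([ 2.24966801e-01,  9.74366217e-01, -5.97379007e-04, -2.39914425e-04]), 'wrist_force': array([0.45390198, 0.27976289, 0.00387208]), 'ft_torque': array([0.05580296, 0.04352499, 0.02388148]), 'finger_force': 0.0, 'finger_gap': 0.9983393126961605}
scene reading_stand [(0.55, [581.7, 10.1, -2.3])]
scene hinge [(0.8, [578.1, 10.9, 61.4]), (0.41, [591.5, -47.7, 160.3])]
scene lens [(0.92, [615.7, -162.1, 65.1]), (0.73, [557.9, 102.7, 165.9])]
scene pin [(0.57, [479.6, 30.7, 148.6]), (0.41, [595.6, -76.5, 161.1])]
scene end_stop [(0.7, [561.1, 104.4, 167.0])]
scene plate [(0.93, [589.6, -49.7, 161.9]), (0.76, 
[... 455 characters left out ...]
 (0.29, [368.1, 73.5, 2.0])]
top hinge [(0.73, [577.5, 12.0, 61.4])]
top lens [(0.63, [613.2, -164.5, 64.3])]
top pin [(0.69, [610.8, -159.6, 62.0]), (0.58, [476.1, 30.7, 149.2])]
top end_stop [(0.79, [559.5, 106.4, 166.4]), (0.42, [578.4, 11.5, 67.5])]
top plate [(0.91, [610.8, -357.1, -4.1]), (0.71, [590.8, -42.9, 164.7])]
top plate_front [(0.65, [576.0, 22.3, 168.2]), (0.58, [679.0, -367.5, -3.3])]
top tilt_mirror [(0.68, [582.7, 9.0, 65.4])]
top dropper_3 [(0.46, [404.9, 226.8, 0.0]), (0.33, [578.1, 7.8, 64.0])]
[[0.016, 0.994, -0.107, 408.816], [-1.0, 0.018, 0.016, -82.519], [0.018, 0.106, 0.994, 1042.43], [0.0, 0.0, 0.0, 1.0]] [[378.8, 0.0, 320.8], [0.0, 378.8, 206.0], [0.0, 0.0, 1.0]]
```

View pics/s0.png

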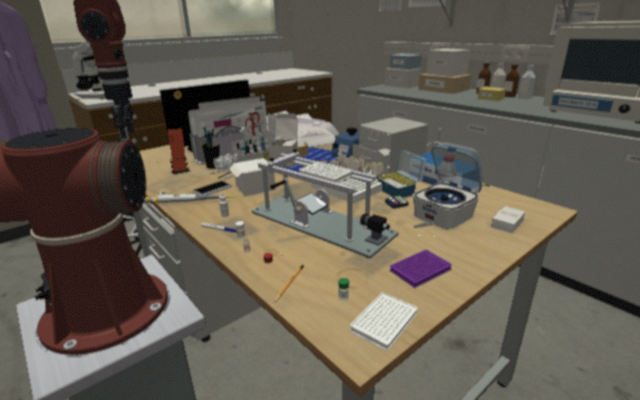

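View pics/t0.png

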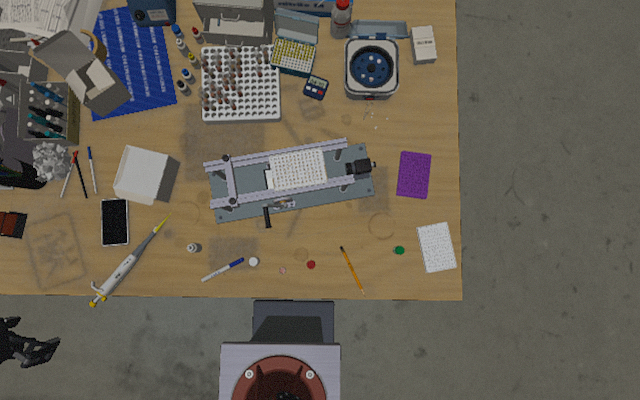

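The top view shows the plate at about (300,170) on the rails, the end stop at (232,180), the pin at (267,215) and the stand camera at (360,167). The purple look-alike is at (414,175). The second plate lies on the bench at (436,247). Next I'll fit the stand pose and get the yaw from the rails.

```bash
cat > fit.py <<'E'
from h import *
from scipy.optimize import least_squares
loc={"hinge":(0,0,65),"lens":(0,-177,65),"pin":(-95,90*np.sin(np.radians(25)),65+90*np.cos(np.radians(25))),"reading_stand":(0,0,0),"tilt_mirror":(0,0,65)}
g={"hinge":(578,11,62),"lens":(614,-163,65),"pin":(477,30,149),"reading_stand":(579,10,0),"tilt_mirror":(580,10,65),"end_stop":(560,105,167),"plate":(590,-46,163),"plate_front":(575,21,166)}
S={k:[] for k in g}
for rep in range(3):
  for c in("scene","top"):
    im=ctrl.grab_frame(c)
    for t in g:
      P=[w(c,d["position"]) for d in ctrl.spot_point(c,t)]
      P=[p for p in P if np.linalg.norm(p-g[t])<22]
      if P:S[t].append(min(P,key=lambda p:np.linalg.norm(p-g[t])))
M={t:np.mean(v,0) for t,v in S.items()}
for t in S: print(t,len(S[t]),M[t].round(1),np.std(S[t],0).round(1))
def f(p):
  r=R.from_euler('z',p[2]).as_matrix()
  return np.concatenate([(r@np.array(loc[t])+[p[0],p[1],0]-M[t]) for t in loc])
s=least_squares(f,[578,11,.2],loss='soft_l1',x_scale=[1,1,.01]); print(s.x,np.degrees(s.x[2]),s.fun.reshape(-1,3).round(1))
r=R.from_euler('z',s.x[2]).as_matrix()
for t in S: print(t,(r.T@(M[t]-[s.x[0],s.x[1],0])).round(1))
# rail lines in the top picture, projected to z=173
cal=ctrl.calibration("top");K=np.array(cal["K"]);E=np.array(cal["extrinsics"])
def ray(u,v,z):
  d=E[:3,:3]@np.array([(u-K[0,2])/K[0,0],-(v-K[1,2])/K[1,1],-1]);return E[:3,3]+d*(z-E[2,3])/d[2]
L=cv2.createLineSegmentDetector().detect(cv2.cvtColor(im,cv2.COLOR_RGB2GRAY))[0][:,0]
for a in L:
  if np.hypot(a[2]-a[0],a[3]-a[1])<35 or not(195<a[0]<380 and 130<a[1]<225):continue
  p,q=ray(a[0],a[1],173),ray(a[2],a[3],173)
  if p[1]>q[1]:p,q=q,p
  print(a.round(0),"yaw",np.degrees(np.arctan2(-(q-p)[0],(q-p)[1])).round(2),"stand x,y",(r.T@(p-[s.x[0],s.x[1],0])).round(0)[:2],(r.T@(q-[s.x[0],s.x[1],0])).round(0)[:2])
E
python3 fit.py
```

```text
hinge 6 [577.7  10.2  61.8] [1.4 2.9 0.3]
lens 6 [ 615.  -163.    63.6] [2.4 2.6 1.4]
pin 6 [478.7  29.1 146.7] [2.3 1.3 2.2]
reading_stand 5 [578.7  10.6  -1.7] [1. 1. 2.]
tilt_mirror 5 [578.7  10.9  65.3] [1.3 1.6 1.2]
end_stop 6 [557.9 103.4 165.6] [1.2 2.2 1. ]
plate 6 [591.1 -43.4 164.6] [1.5 2.8 3.7]
plate_front 6 [575.2  22.8 164.1] [1.5 1.5 2.5]
[5.78804874e+02 1.06275482e+01 2.03794135e-01] 11.676543827398005 [[ 1.1  0.4  3.2]
 [-0.4  0.3  1.4]
 [-0.6 -0.4 -0.2]
 [ 0.1  0.1  1.7]
 [ 0.1 -0.3 -0.3]]
hinge [-1.1 -0.2 61.8]
lens [   0.3 -177.4   63.6]
pin [-94.3  38.3 146.7]
reading_stand [-0.1 -0.  -1.7]
tilt_mirror [ 0.   0.3 65.3]
end_stop [ -1.6  95.1 165.6]
plate [  1.1 -55.4 164.6]
plate_front [ -1.   12.6 164.1]
[240. 202. 354. 182.] yaw 11.31 stand x,y [ -56. -177.] [-54.  90.]
[235. 196. 230. 161.] yaw -78.32 stand x,y [-37.  99.] [47. 99.]
[319. 147. 269. 156.] yaw 11.16 stand x,y [  40. -112.] [41.  6.]
[276. 190. 324. 182.] yaw 10.69 stand x,y [ -43. -108.] [-41.   6.]
[277. 149. 233. 157.] yaw 11.13 stand x,y [ 53. -14.] [54. 90.]
[357. 199. 303. 208.] yaw 11.46 stand x,y [ -95. -175.] [-95. -49.]
[258. 217. 221. 224.] yaw 11.25 stand x,y [-95.  56.] [-94. 143.]
```

Call:
carry_out --pt "-0.03 -0.02 -0.02 0 0 -0.06 0" --pt "-0.06 -0.04 -0.04 0 0 -0.13 0" --pt "-0.09 -0.06 -0.05 0 0 -0.2 0" --pt "-0.12 -0.08 -0.05 0 0 -0.27 0" --pt "-0.15 -0.1 -0.05 0 0 -0.34 0" --pt "-0.18 -0.12 -0.05 0 0 -0.41 0" --pt "-0.21 -0.14 -0.05 0 0 -0.48 0" --pt "-0.24 -0.155 -0.05 0 0 -0.55 0" --pt "-0.27 -0.17 -0.05 0 0 -0.62 0" --pt "-0.3 -0.19 -0.05 0 0 -0.6545 0" --pt "-0.32 -0.2 -0.05 0 0 -0.6545 0" --pt "-0.334 -0.21 -0.05 0 0 -0.6545 0" --squeeze 40

```text
clock: 4.7
ee_pos: [439.6, 134.8, 281.3]
tcp_rot: [-0.099, 0.995, -0.0, 0.0]
wrist_force: [0.5, 0.4, -0.6]
finger_gap: -0.0
finger_force: 0.0
```

```bash
cat >> h.py <<'E'
H=np.array([578.8,10.6]);YAW=np.radians(11.5)
RS=R.from_euler('z',YAW).as_matrix()
def tostand(p): return RS.T@(np.array(p)-[H[0],H[1],0])
def fromstand(p): return RS@np.array(p,float)+[H[0],H[1],0]
def where():
    o=ctrl.get_obs(); r=R.from_quat(o["tcp_rot"]); m=r.as_matrix()
    print("t",round(o["clock"],2),"stand",tostand(o["ee_pos"]).round(2),"ee",o["ee_pos"].round(1),"F stand",(RS.T@o["wrist_force"]).round(2),"gap",round(o["finger_gap"],3),"ff",round(o["finger_force"],1),"yaw err deg",np.degrees(np.arctan2(*(RS.T@m[:,1])[:2])).round(2),"j",o["joint_positions"].round(2))
    return o,r
def go(p):
    o,r=where(); return (r.as_matrix().T@(fromstand(p)-o["ee_pos"])/1000).round(4)
E
python3 -c "
from h import *
print(go([0,-152,260]))"
```

```text
t 4.7 stand [-111.64  149.42  281.32] ee [439.6 134.8 281.3] F stand [ 0.56  0.33 -0.61] gap -0.0 ff 0.0 yaw err deg 0.1 j [ 0.14  0.14 -0.21  1.22 -0.   -0.06]
[-0.1121 -0.3012  0.0215]
```

Call:
carry_out --pt "-0.014 -0.036 0 0 0 0 0" --pt "-0.028 -0.072 0 0 0 0 0" --pt "-0.042 -0.108 0 0 0 0 0" --pt "-0.056 -0.144 0 0 0 0 0" --pt "-0.07 -0.18 0 0 0 0 0" --pt "-0.084 -0.216 0.005 0 0 0 0" --pt "-0.098 -0.252 0.01 0 0 0 0" --pt "-0.112 -0.288 0.02 0 0 0 0" --pt "-0.112 -0.301 0.03 0 0 0 0" --pt "-0.112 -0.301 0.05 0 0 0 0" --pt "-0.112 -0.301 0.05 0 0 0 0"

```text
clock: 5.62
ee_pos: [606.4, -136.4, 227.3]
tcp_rot: [-0.099, 0.995, 0.001, -0.003]
wrist_force: [-0.6, 0.3, -0.4]
finger_gap: 0.001
finger_force: 0.0
```

```bash
python3 -c "
from h import *
print(go([0,-152,170])); save('scene','s1.png')
pts('scene',['plate','plate_front'])"
```

```text
t 5.62 stand [  -2.27 -149.54  227.33] ee [ 606.4 -136.4  227.3] F stand [-0.5   0.36 -0.35] gap 0.001 ff 0.0 yaw err deg 0.1 j [-0.34  0.48  0.13  1.22  0.   -0.54]
[-0.0026 -0.0026  0.0573]
scene plate [(0.84, [613.8, -362.2, -1.2]), (0.63, [590.3, -46.6, 158.7])]
scene plate_front [(0.95, [676.3, -365.3, -2.4]), (0.67, [576.7, 21.6, 160.9])]
```

View pics/s1.png

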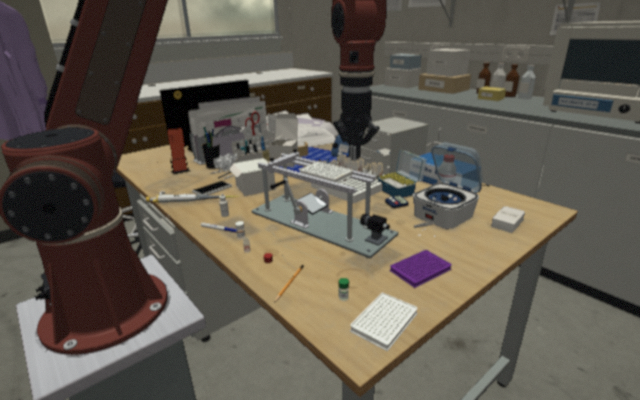

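The gripper, at (352,140), hangs over the rails' right end, beyond the plate at (325,172). I'll lower it.

Call:
carry_out --pt "0 -0.003 0.012 0 0 0 0" --pt "0 -0.003 0.026 0 0 0 0" --pt "0 -0.003 0.04 0 0 0 0" --pt "0 -0.003 0.05 0 0 0 0" --pt "0 -0.003 0.054 0 0 0 0" --pt "0 -0.003 0.054 0 0 0 0" --pt "0 -0.003 0.054 0 0 0 0"

```text
clock: 6.35
ee_pos: [609.0, -138.7, 178.2]
tcp_rot: [-0.1, 0.995, -0.0, 0.0]
wrist_force: [0.1, -0.0, 0.6]
finger_gap: -0.005
finger_force: 0.0
```

```bash
python3 -c "
from h import *
print(go([0,-46,170]))"
```

```text
t 6.35 stand [  -0.19 -152.33  178.22] ee [ 609.  -138.7  178.2] F stand [ 0.06 -0.06  0.57] gap -0.005 ff 0.0 yaw err deg -0.02 j [-0.34  0.51  0.04  1.1  -0.   -0.54]
[-0.0002  0.1063  0.0082]
```

Call:
carry_out --pt "0 0 0.009 0 0 0 0" --pt "0 0.002 0.009 0 0 0 0" --pt "0 0.006 0.009 0 0 0 0" --pt "0 0.01 0.009 0 0 0 0" --pt "0 0.014 0.009 0 0 0 0" --pt "0 0.018 0.009 0 0 0 0" --pt "0 0.023 0.009 0 0 0 0" --pt "0 0.029 0.009 0 0 0 0" --pt "0 0.035 0.009 0 0 0 0" --pt "0 0.041 0.009 0 0 0 0" --pt "0 0.046 0.009 0 0 0 0" --pt "0 0.05 0.009 0 0 0 0"

```text
clock: 7.35
ee_pos: [598.6, -89.2, 168.5]
tcp_rot: [-0.1, 0.995, -0.0, 0.0]
wrist_force: [0.8, -1.2, 1.4]
finger_gap: 0.0
finger_force: 0.7
```

```bash
python3 -c "
from h import *
print(go([0,-46,170])); save('top','t1.png')
pts('top',['plate','plate_front'])"
```

```text
t 7.35 stand [  -0.48 -101.79  168.45] ee [598.6 -89.2 168.5] F stand [ 0.49 -1.35  1.37] gap 0.0 ff 0.7 yaw err deg -0.02 j [-0.27  0.48 -0.03  1.05 -0.   -0.47]
[-0.0005  0.0558 -0.0016]
top plate [(0.7, [613.0, -356.2, -1.2])]
top plate_front [(0.76, [674.9, -366.6, -1.6])]
```

Call:
carry_out --pt "0 0.003 0 0 0 0 0" --pt "0 0.008 0 0 0 0 0" --pt "0 0.013 0 0 0 0 0" --pt "0 0.018 0 0 0 0 0" --pt "0 0.023 0 0 0 0 0" --pt "0 0.028 0 0 0 0 0" --pt "0 0.032 0 0 0 0 0" --pt "0 0.036 0 0 0 0 0" --pt "0 0.039 0 0 0 0 0" --pt "0 0.041 0 0 0 0 0" --pt "0 0.043 0 0 0 0 0" --pt "0 0.044 0 0 0 0 0"

```text
clock: 8.5
ee_pos: [589.9, -46.6, 168.3]
tcp_rot: [-0.1, 0.995, -0.0, -0.0]
wrist_force: [0.6, -1.1, 1.0]
finger_gap: -0.003
finger_force: 0.2
```

```bash
python3 -c "
from h import *
where(); im=save('top','t2.png'); cv2.imwrite('pics/t2c.png',cv2.resize(im[125:235,190:390,::-1],None,fx=4,fy=4,interpolation=2))
pts('top',['plate','plate_front','end_stop'])
save('scene','s2.png')
pts('scene',['plate','plate_front','end_stop'])"
```

```text
t 8.5 stand [ -0.56 -58.24 168.3 ] ee [589.9 -46.6 168.3] F stand [ 0.4  -1.15  1.02] gap -0.003 ff 0.2 yaw err deg -0.0 j [-0.2   0.46 -0.08  1.04 -0.   -0.4 ]
top plate [(0.93, [612.9, -356.2, -3.0])]
top plate_front [(0.95, [675.0, -367.6, -1.7])]
top end_stop []
scene plate [(0.84, [574.1, 26.0, 163.4]), (0.76, [613.3, -360.1, -0.4])]
scene plate_front [(0.72, [563.1, 91.4, 161.1]), (0.67, [676.7, -367.7, -2.9])]
scene end_stop [(0.72, [559.1, 102.5, 166.8])]
```

View pics/t2c.png

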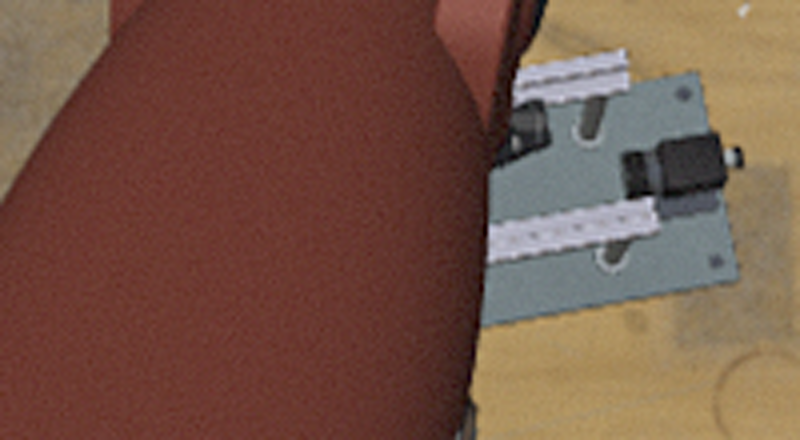

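In the top view the arm hides the plate. In the scene view the plate's front is about 11 mm from the stop, so I'll creep from here.

Call:
carry_out --pt "0 0.001 0 0 0 0 0" --pt "0 0.002 0 0 0 0 0" --pt "0 0.003 0 0 0 0 0" --pt "0 0.004 0 0 0 0 0" --pt "0 0.005 0 0 0 0 0" --pt "0 0.006 0 0 0 0 0" --pt "0 0.007 0 0 0 0 0"

```text
clock: 9.48
ee_pos: [588.5, -39.8, 168.3]
tcp_rot: [-0.1, 0.995, -0.0, 0.0]
wrist_force: [0.4, -0.1, -0.3]
finger_gap: 0.001
finger_force: 0.2
```

```bash
python3 -c "
from h import *
where()"
```

```text
t 9.48 stand [ -0.56 -51.31 168.31] ee [588.5 -39.8 168.3] F stand [ 0.36 -0.17 -0.3 ] gap 0.001 ff 0.2 yaw err deg 0.0 j [-0.19  0.45 -0.08  1.04 -0.   -0.39]
```

Call:
carry_out --pt "0 0.001 0 0 0 0 0" --pt "0 0.002 0 0 0 0 0" --pt "0 0.003 0 0 0 0 0" --pt "0 0.003 0 0 0 0 0"

```text
clock: 9.82
ee_pos: [587.9, -36.8, 168.3]
tcp_rot: [-0.1, 0.995, 0.0, -0.0]
wrist_force: [-0.2, -0.0, -0.0]
finger_gap: -0.001
finger_force: 0.0
```

```bash
python3 -c "
from h import *
where()"
```

```text
t 9.82 stand [ -0.56 -48.24 168.33] ee [587.9 -36.8 168.3] F stand [-0.22  0.01 -0.02] gap -0.001 ff 0.0 yaw err deg -0.01 j [-0.19  0.45 -0.08  1.04  0.   -0.39]
```

Call:
carry_out --pt "0 0.0005 0 0 0 0 0" --pt "0 0.001 0 0 0 0 0" --pt "0 0.0015 0 0 0 0 0" --pt "0 0.002 0 0 0 0 0" --pt "0 0.002 0 0 0 0 0"

```text
clock: 10.23
ee_pos: [587.4, -35.4, 168.3]
tcp_rot: [-0.1, 0.995, -0.0, -0.0]
wrist_force: [-0.4, -3.3, 0.5]
finger_gap: 0.002
finger_force: 1.3
```

```bash
python3 -c "
from h import *
where();ctrl.grab_frame('scene');pts('scene',['plate','plate_front','end_stop'])"
```

```text
t 10.23 stand [ -0.71 -46.81 168.3 ] ee [587.4 -35.4 168.3] F stand [-1.09 -3.12  0.51] gap 0.002 ff 1.3 yaw err deg 0.01 j [-0.18  0.45 -0.08  1.04 -0.   -0.38]
scene plate [(0.7, [581.8, 12.7, 64.3]), (0.64, [613.4, -363.6, -1.0])]
scene plate_front [(0.88, [677.8, -366.5, -2.9]), (0.65, [559.1, 105.8, 160.2])]
scene end_stop [(0.55, [555.8, 102.0, 165.0])]
```

Call:
carry_out --pt "0 0.0005 0 0 0 0 0" --pt "0 0.001 0 0 0 0 0" --pt "0 0.001 0 0 0 0 0"

```text
clock: 10.68
ee_pos: [587.3, -35.1, 168.4]
tcp_rot: [-0.1, 0.995, -0.001, -0.0]
wrist_force: [-1.2, -7.1, 0.1]
finger_gap: -0.003
finger_force: 3.6
```

```bash
python3 -c "
from h import *
where()"
```

```text
t 10.68 stand [ -0.75 -46.5  168.39] ee [587.3 -35.1 168.4] F stand [-2.6  -6.68  0.07] gap -0.003 ff 3.6 yaw err deg 0.04 j [-0.18  0.45 -0.09  1.04 -0.   -0.38]
```

The plate is seated: the force rises to 7 N with the TCP at stand y -46.5, which puts the stop at about y 96, in line with the network's 95. I'll back off and go to the pin.

Call:
carry_out --pt "0 -0.004 0 0 0 0 0" --pt "0 -0.012 0 0 0 0 0" --pt "0 -0.02 0 0 0 0 0" --pt "0 -0.022 -0.02 0 0 0 0" --pt "0 -0.022 -0.045 0 0 0 0" --pt "0.01 -0.02 -0.065 0 0 0 0.3" --pt "0.035 0 -0.07 0 0 0 0.6" --pt "0.06 0.025 -0.07 0 0 0 0.6" --pt "0.08 0.05 -0.07 0 0 0 0.6" --pt "0.094 0.075 -0.07 0 0 0 0.6" --pt "0.094 0.084 -0.065 0 0 0 0.6" --pt "0.094 0.084 -0.05 0 0 0 0.6"

```text
clock: 11.68
ee_pos: [479.1, 30.9, 220.1]
tcp_rot: [-0.101, 0.995, 0.0, 0.002]
wrist_force: [0.3, -0.4, -0.4]
finger_gap: 0.6
finger_force: 0.0
```

```bash
python3 -c "
from h import *
print(go([-95,38,150]))
for c in('scene','top'):
  save(c,c+'3.png');pts(c,['plate','plate_front','end_stop','pin'])"
```

```text
t 11.68 stand [-93.67  39.78 220.07] ee [479.1  30.9 220.1] F stand [ 0.17 -0.46 -0.37] gap 0.6 ff 0.0 yaw err deg -0.1 j [-0.09  0.21 -0.29  1.06  0.   -0.29]
[ 0.0016 -0.0018  0.0701]
scene plate [(0.98, [573.0, 33.8, 159.8]), (0.9, [614.2, -360.7, -3.2])]
scene plate_front [(0.86, [675.3, -366.1, -3.9]), (0.63, [579.0, 7.9, 161.7])]
scene end_stop [(0.64, [558.6, 101.9, 163.9])]
scene pin [(0.76, [483.0, 28.2, 146.5])]
top plate [(0.69, [614.2, -357.6, -2.2]), (0.56, [576.0, 43.8, 164.9])]
top plate_front [(0.84, [677.5, -363.1, -1.9])]
top end_stop []
top pin [(0.43, [476.4, 30.9, 149.2])]
```

View pics/scene3.png

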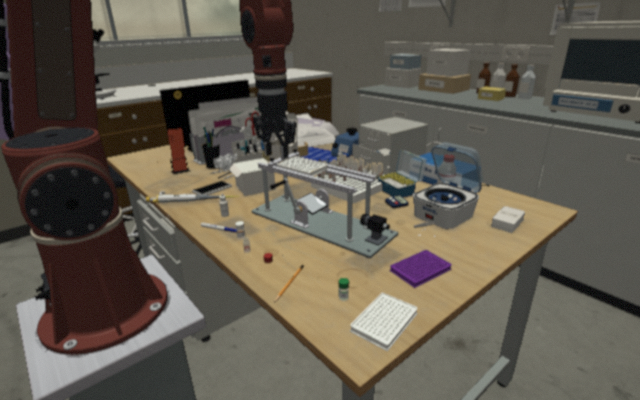

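The plate now lies at the left against the stop, at about (300,168), and the gripper is above the pin at (277,185). I'll descend over it.

Call:
carry_out --pt "0.001 -0.001 0.02 0 0 0 0.6" --pt "0.001 -0.001 0.04 0 0 0 0.6" --pt "0.001 -0.001 0.06 0 0 0 0.6" --pt "0.001 -0.001 0.075 0 0 0 0.6" --pt "0.001 -0.001 0.085 0 0 0 0.6" --pt "0.001 -0.001 0.09 0 0 0 0.6" --pt "0.001 -0.001 0.09 0 0 0 0.6"

```text
clock: 12.77
ee_pos: [477.2, 28.3, 127.6]
tcp_rot: [-0.1, 0.995, 0.0, -0.001]
wrist_force: [-0.1, -0.1, -0.5]
finger_gap: 0.6
finger_force: 0.0
```

```bash
python3 -c "
from h import *
print(go([-95,38.5,128]))
im=save('scene','s4.png');cv2.imwrite('pics/s4c.png',cv2.resize(im[130:260,210:410,::-1],None,fx=4,fy=4,interpolation=2))"
```

```text
t 12.77 stand [-96.06  37.65 127.58] ee [477.2  28.3 127.6] F stand [-0.08 -0.13 -0.53] gap 0.6 ff 0.0 yaw err deg 0.01 j [-0.09  0.29 -0.44  0.83  0.   -0.29]
[-0.0011  0.0009 -0.0004]
```

View pics/s4c.png

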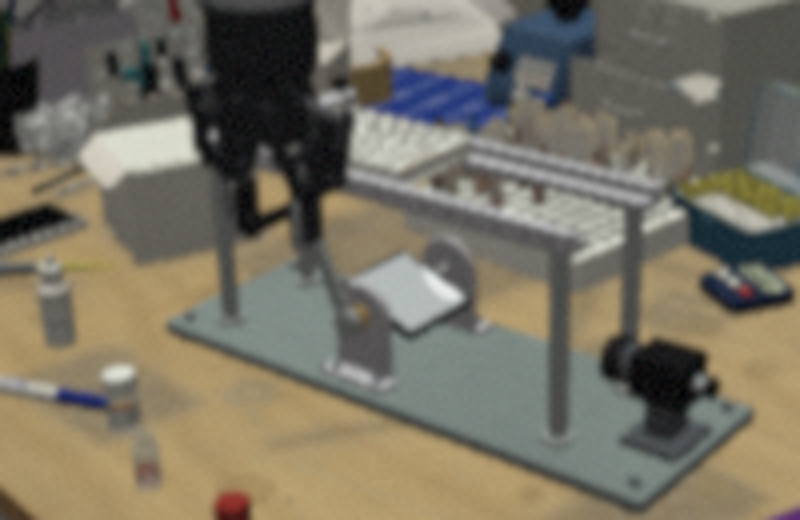

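The pin at crop (268,218) lies between the two fingers. I'll close gently.

Call:
carry_out --pt "0 0 0 0 0 0 0.4" --pt "0 0 0 0 0 0 0.25" --pt "0 0 0 0 0 0 0.1" --pt "0 0 0 0 0 0 0" --pt "0 0 0 0 0 0 0" --pt "0 0 0 0 0 0 0" --pt "0 0 0 0 0 0 0" --squeeze 25

```text
clock: 13.4
ee_pos: [478.0, 28.8, 128.7]
tcp_rot: [-0.1, 0.995, 0.0, 0.0]
wrist_force: [-1.4, 4.3, 5.9]
finger_gap: 0.133
finger_force: 24.7
```

```bash
python3 -c "
from h import *
where()"
```

```text
t 13.4 stand [-95.17  37.89 128.75] ee [478.   28.8 128.7] F stand [-0.51  4.45  5.93] gap 0.133 ff 24.7 yaw err deg -0.02 j [-0.09  0.29 -0.44  0.84  0.   -0.29]
```

Call:
carry_out --pt "0 0 -0.001 0 0 0 0" --pt "0 0.001 -0.0006 0 0 0 0" --pt "0 0.002 -0.0002 0 0 0 0" --pt "0 0.002 -0.0002 0 0 0 0" --pt "0 0.002 -0.0002 0 0 0 0"

```text
clock: 13.82
ee_pos: [477.9, 29.7, 128.6]
tcp_rot: [-0.1, 0.995, -0.001, 0.0]
wrist_force: [4.5, -3.0, -3.2]
finger_gap: 0.126
finger_force: 25.0
```

```bash
python3 -c "
from h import *
where()"
```

```text
t 13.82 stand [-95.09  38.81 128.57] ee [477.9  29.7 128.6] F stand [ 3.79 -3.85 -3.21] gap 0.126 ff 25.0 yaw err deg 0.03 j [-0.09  0.29 -0.44  0.83 -0.   -0.29]
```

Call:
carry_out --pt "0 0.001 0.0004 0 0 0 0" --pt "0 0.0015 0.0006 0 0 0 0" --pt "0 0.0015 0.0006 0 0 0 0" --pt "0 0.0015 0.0006 0 0 0 0"

```text
clock: 14.15
ee_pos: [477.8, 30.1, 128.3]
tcp_rot: [-0.1, 0.995, -0.002, 0.001]
wrist_force: [2.9, -8.3, 0.5]
finger_gap: 0.132
finger_force: 25.4
```

```bash
python3 -c "
from h import *
where()"
```

```text
t 14.15 stand [-95.06  39.24 128.34] ee [477.8  30.1 128.3] F stand [ 1.14 -8.73  0.52] gap 0.132 ff 25.4 yaw err deg 0.06 j [-0.09  0.29 -0.44  0.83 -0.   -0.29]
```

Call:
carry_out --pt "0 -0.0032 -0.0011 0 0 0 0" --pt "0 -0.0075 -0.003 0 0 0 0" --pt "0 -0.0104 -0.0041 0 0 0 0" --pt "0 -0.0141 -0.0054 0 0 0 0" --pt "0 -0.0179 -0.0065 0 0 0 0" --pt "0 -0.0217 -0.0074 0 0 0 0" --pt "0 -0.0256 -0.0082 0 0 0 0" --pt "0 -0.0295 -0.0088 0 0 0 0" --pt "0 -0.0334 -0.0092 0 0 0 0" --pt "0 -0.0373 -0.0094 0 0 0 0" --pt "0 -0.0414 -0.0095 0 0 0 0" --pt "0 -0.0414 -0.0095 0 0 0 0"

```text
clock: 15.15
ee_pos: [485.4, -8.4, 137.7]
tcp_rot: [-0.1, 0.995, 0.001, 0.0]
wrist_force: [1.8, 4.2, 3.7]
finger_gap: 0.13
finger_force: 25.3
```

Call:
carry_out --pt "0 0 0 0 0 0 0" --pt "0 0 0 0 0 0 0" --pt "0 0 0 0 0 0 0" --squeeze 35

```text
clock: 15.4
ee_pos: [485.3, -8.2, 137.7]
tcp_rot: [-0.1, 0.995, 0.0, 0.0]
wrist_force: [1.3, 4.7, 5.0]
finger_gap: 0.124
finger_force: 34.1
```

```bash
cat > m.py <<'E'
from h import *
where()
T=["plate","plate_front","end_stop","pin","ring_mark","lens","hinge","sight_line","plate_1"]
S={}
for rep in range(4):
  for c in("scene","top"):
    im=ctrl.grab_frame(c)
    if rep==0: cv2.imwrite('pics/m_%s.png'%c,cv2.resize(im[130:260,210:410,::-1],None,fx=4,fy=4,interpolation=2))
    for t in T[:-1]:
      P=[tostand(w(c,d["position"])) for d in ctrl.spot_point(c,t)]
      g={"plate":(0,32,165),"plate_front":(0,96,165),"end_stop":(0,96,165),"pin":(-95,0,155),"ring_mark":(0,0,165),"lens":(0,-177,65),"hinge":(0,0,65),"sight_line":(0,0,65)}[t]
      P=[p for p in P if np.linalg.norm(p-g)<20]
      if P:S.setdefault((c,t),[]).append(P[0])
for k,v in S.items(): print(k,len(v),np.mean(v,0).round(1),np.std(v,0).round(1))
E
python3 m.py
```

```text
t 15.4 stand [-95.34   0.23 137.72] ee [485.3  -8.2 137.7] F stand [2.19 4.32 4.98] gap 0.124 ff 34.1 yaw err deg -0.02 j [-0.17  0.29 -0.41  0.86  0.   -0.37]
('scene', 'plate') 4 [ -1.7  26.2 160. ] [0.9 1.6 0.4]
('scene', 'pin') 4 [-92.8  -0.7 155.4] [1.  1.1 1. ]
('scene', 'ring_mark') 3 [ -4.7  -2.6 161.3] [1.1 0.9 1.2]
('scene', 'lens') 4 [   0.3 -177.7   64.3] [0.7 1.1 1.3]
('scene', 'hinge') 4 [-1.1 -1.7 62.7] [0.4 1.7 2.1]
('top', 'lens') 4 [  -0.7 -175.8   63.1] [1.6 2.3 0.7]
```

View pics/m_scene.png

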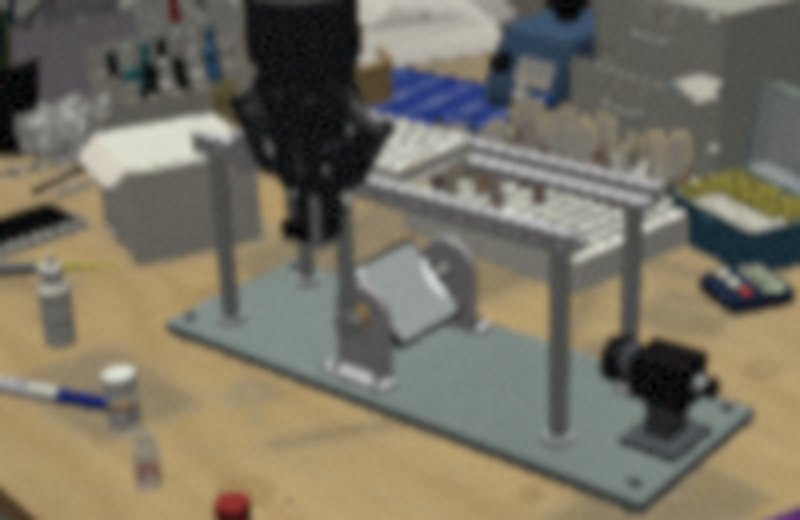

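```bash
python3 - <<'E'
from h import *
c=ctrl.calibration("scene");K=np.array(c["K"]);E=np.array(c["extrinsics"])
for y in(-36,-32,-28):
  for x in(43,0):
    p=E[:3,:3].T@(fromstand([x,y,179])-E[:3,3]);u=K[0,0]*p[0]/-p[2]+K[0,2];v=K[1,1]*-p[1]/-p[2]+K[1,2]
    print(x,y,((u-210)*4,(v-130)*4))
where()
a=cv2.imread('pics/s4c.png');b=cv2.imread('pics/m_scene.png');s=cv2.imread('pics/scene3.png')[130:260,210:410];s=cv2.resize(s,None,fx=4,fy=4,interpolation=2)
s2=cv2.resize(cv2.imread('pics/s2.png')[130:260,210:410],None,fx=4,fy=4,interpolation=2)
# image shift of plate's right end patch between pictures
t=b[118:172,400:480]
for n,q in(('s4',a),('scene3',s),('s2',s2)):
  r=cv2.matchTemplate(q[98:192,370:540],t,cv2.TM_CCOEFF_NORMED);m=cv2.minMaxLoc(r);print(n,m[1],np.array(m[3])-[30,20])
E
```

```text
43 -36 (np.float64(476.16866735030567), np.float64(133.53212974023108))
0 -36 (np.float64(438.9617797966798), np.float64(150.68834152305942))
43 -32 (np.float64(471.69665103645934), np.float64(132.4669071423491))
0 -32 (np.float64(434.44289291680866), np.float64(149.55628161361676))
43 -28 (np.float64(467.243207389552), np.float64(131.40610850519033))
0 -28 (np.float64(429.94330302739513), np.float64(148.4290559365527))
t 19.0 stand [-95.33   0.27 137.73] ee [485.3  -8.1 137.7] F stand [2.52 4.17 5.68] gap 0.123 ff 34.1 yaw err deg -0.03 j [-0.17  0.29 -0.41  0.86  0.   -0.37]
s4 0.9990020990371704 [0 0]
scene3 0.9989956021308899 [0 0]
s2 0.6658453941345215 [-8 -2]
```

Call:
carry_out --pt "0 -0.0003 -0.0005 0 0 0 0" --pt "0 -0.0005 -0.0008 0 0 0 0" --pt "0 -0.0005 -0.0008 0 0 0 0" --pt "0 -0.0005 -0.0008 0 0 0 0" --pt "0 -0.0005 -0.0008 0 0 0 0" --pt "0 -0.0005 -0.0008 0 0 0 0"

```text
clock: 19.5
ee_pos: [485.4, -8.3, 137.8]
tcp_rot: [-0.1, 0.995, 0.001, 0.0]
wrist_force: [3.6, 6.1, -3.1]
finger_gap: 0.125
finger_force: 34.3
```

```bash
python3 -c "
from h import *
where()
ctrl.grab_frame('scene');pts('scene',['pin','ring_mark'])
for k in range(6):
  r=[d['position'] for d in (ctrl.grab_frame('scene') is not None and ctrl.spot_point('scene','pin'))][:1]
  print([tostand(w('scene',p)).round(1).tolist() for p in r])"
```

```text
t 19.5 stand [-9.5320e+01  9.0000e-02  1.3785e+02] ee [485.4  -8.3 137.8] F stand [ 4.78  5.25 -3.05] gap 0.125 ff 34.3 yaw err deg -0.03 j [-0.17  0.29 -0.41  0.87  0.   -0.37]
scene pin [(0.66, [487.0, -10.0, 155.6]), (0.2, [575.2, 5.8, 162.4])]
scene ring_mark [(0.69, [576.0, 7.5, 160.8]), (0.55, [583.7, -358.2, -2.5])]
[[-94.7, -1.1, 155.6]]
[[-94.5, -0.9, 155.7]]
[[-91.2, -2.3, 152.9]]
[[-91.0, -0.2, 153.9]]
[[-92.8, -1.2, 154.3]]
[[-93.2, -0.4, 153.1]]
```

```bash
python3 -c "
from h import *
print(ctrl.hand_in())"
```

```text
the job is handed in; nothing more can be done
None
```

I pushed the plate gently (about 7 N) until it seated on the end stop, then swung the lever to nearly upright, and the gripper was holding it there when I handed in. That angle should centre the ring mark to within about 1 mm, but I worked it out from touch and the two room cameras because I couldn't see the stand camera's picture.

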